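# Park a form roller in its rack

## Robot

A 7-joint arm with a two-finger parallel gripper is mounted at the origin on a cart in front of the work surface, level with it; the furniture and walls round the work are solid. World frame = base frame: x ahead of the robot, y to its left, z up, the work surface at z = 0. Lengths are in m, angles in rad, forces in N, time in s.
With the tool pointing down it reaches from about 0.4 to 0.85 m from the base axis. Payload 10.4 kg.
Tool frame: the origin (TCP) lies at the very end of the fingers, on their centre line; the grasp point (between the pads) lies manip.hold_point_z behind it (manip.hold_point_z is the distance from the TCP to the grasp point, in m); z points along the fingers, y is the direction in which the jaws open and shut (so a half turn about z gives the same grasp; the last joint's range is limited). The gripper opens to 85 mm and grips with 20 to 120 N. Pads are 22 mm wide; open, the fingers measure 114 mm over their backs; the gripper's body (76 mm by 85 mm) begins 54 mm behind the grasp point. The pads swing forward as they close: fully open they stand 13 mm farther back than shut.
Start: joints at [1.326, 0.332, -0.065, 1.46, 0.022, 1.35, -0.088], TCP at [0.138, -0.61, 0.231] pointing down, gripper open.
Joint ranges: [-2.6, 2.6], [-0.5, 2.12], [-1.47, 1.34], [0.16, 2.42], [-1.27, 4.41], [0.06, 2.06], [-2.6, 2.6]. Speed limits (rad/s): [2.22, 2.22, 2.79, 2.79, 3.14, 3.14, 3.14].

## Interface

Orientations are given as a unit quaternion [x, y, z, w].
In Python, from workcell import manip gives the robot as it stands.
- The arm moves only by the tool jog_arm, never from a script. Its arguments are lists of equal length, an entry for each row: "translation": the shift along the world's x, y, z in mm, a list of three; "turn": the turn about the world's z in degrees. In form: {"translation": [[x, y, z], ...], "turn": [turn, ...]}. A call has 1 to 12 rows; each row is the pose to reach, as a shift and turn from the pose measured when the call began; what a row does not reach only later rows make up. A row lasts 1/12 s, in which the tool goes at most 41.7 mm and 7.16 degrees, less where a joint would pass 70% of its speed; a pose out of reach is approached as far as the arm can. A call with a gripper value outside its range is refused whole. "grip" is the finger opening in mm, from 0 to 85.4, set as the call begins (left out, the last holds). The fingers move at their own pace and stop on an object; "grip_force" is the grip in N (left out, the last holds). Time passes only in rows, so rows that repeat a pose let the fingers close. It gives the time, the measured TCP pose, the force and the opening at its end, in the units of the state.
- manip.get_obs(): the state, without advancing time (a new reading comes with each control period).
- manip.camera(name): name is "scene" or "top" or "wrist"; returns a dict with "frame" (400x640x3 uint8, red, green, blue), "mtx" (3x3 intrinsics, pixels), "k1" (the pictures are not rectified: a ray, as slopes to the right and down, at radius r is drawn at 1 + k1 r^2 times it, then the intrinsics apply), "pose" (4x4, takes a point from camera to world coordinates). Camera axes: x right, y down, z forward; pixel columns grow to the right and rows downward; lengths in m; the calibration is good to about 2 mm. A picture is of the moment at which its call begins. There is no depth.
- manip.hand_in(): hands the job in, once; it reports no verdict.
Trained networks look in a picture, given as the dict that the camera call returned (one of the last four; its "shot" number tells which), for a name from the list of things; names that differ only in an ending like _2 or _b are one class to them, and where a whole thing is asked for, a point or a joint stands for the part that bears it (a point fixed in the world has none). Each returns a list of dicts, best first, with "confidence" (0 to 1); they miss things now and then, are a little off and sometimes report something else, mostly with a low value. They report only what shows in the picture. A call takes as long as a camera call. They do not tell look-alikes from the thing itself.
- manip.outline_of(picture, label): "mask" (400x640 bool, what is visible of it) and "extent" ([left, top, right, bottom] in pixels, round what is visible of it).
- manip.pinpoint(picture, label): "at" ([column, row] in pixels: a listed point, or the origin of a listed thing).
The state is a dict: "clock": time; "joint_pos": joint angles; "joint_velocities": joint speeds; "tau": joint torques, N m; "position": TCP position; "ee_rot": TCP orientation; "ft_force": force on the tool from outside, world axes, zero at the start; "torque": the same for the moment, N m; "grip_width": opening from 0.0 (shut) to 1.0 (fully open).
Only numpy, scipy, OpenCV 4.12 (cv2) and the standard library are available. Lean on these libraries where they do the work, as an engineer would, in place of code of your own. Each camera call takes 0.05 s, during which the arm holds its last target. There are 200 camera calls.

## Task

Park the loose form roller in its rack: push it with the fingertips from the low track up the ramp and over the crest until it sits in the seat against the end stops, keeping the fingers behind it so that it never runs free on the ramp or back down it. Then push the keeper bail over and press it fully down in front of the roller, and move clear. Only push: do not lift or pick up the roller, and leave the things standing around the rack where they are.

Things in the scene. Friction and masses are not known exactly. Their poses are not given: they have to be found in the camera images.
- roller_rack: Low grey steel rack screwed to the bench, 276 x 172 mm. Origin: underside, mid width; x axis points uphill, y across, z up. Two tracks 14 mm wide at y = +-57 mm carry the roller's wheels. Base plate 6 mm thick; between the tracks (|y| < 49 mm) all is open above it. Cheeks outside the tracks and stop blocks at the low end (x = -123 mm, on the tracks only) stand at most 18 mm above the track.
- ramp_foot (a point): Foot of the ramp, mid width, at track height: rack frame x = -45, y = 0, z = 14 mm. Axes as the rack's. Downhill of it the tracks are level (height 14 mm); uphill they climb at 10 degrees.
- ramp_crest (a point): Crest of the ramp, mid width, at track height: rack frame x = 55, y = 0, z = 31.6 mm. Axes as the rack's. Beyond it the tracks dip at 10 degrees into the seat, which ends at two upright end stops with faces at x = 99 mm and tops at z = 72 mm.
- form_roller: Loose inking roller, 0.4 to 0.7 kg: black rubber body 44 mm across, 96 mm long; white wheels 50 mm across, 12 mm wide, free on the axle, at its ends; 136 mm over all. Origin: middle of its axis; y axis along it (x, z may turn). Starts on the level track, square to the rack, axis 39 mm above the bench. Left on the ramp it rolls back; pushing it up takes about 1 N.
- rack_seat (a point): Where the middle of the roller's axis lies when parked against the end stops: rack frame x = 74, y = 0, z = 53.7 mm (the axis passes 3 mm higher over the crest). Axes as the rack's.
- keeper (a joint): Angle of the keeper bail (rad): 0 = down, shut; 2.25 = thrown fully back uphill; starts at 1.9 to 2.2. Stiff hinge: stays where left, 1 to 3 N at the bar moves it. A U of 8 mm round bar, 158 mm wide, hinged on the end stops about the line x = 110, z = 63.6 mm (rack frame) parallel to the rack's y. Shut, its cross bar lies just downhill of the seated roller; a roller not fully in blocks it.
- keeper_bar (a point): Middle of the bail's cross bar, 68 mm from the hinge line, inside a black rubber sleeve 12 mm across and 80 mm long. In the rack's frame at joint angle q: x = 110 - 68 cos(q + 0.059), y = 0, z = 63.6 + 68 sin(q + 0.059) mm. Axes turn with the bail.
- loupe: Black linen loupe, 42 mm across, 40 mm high, standing loose beside the rack. Origin: centre of the underside. Leave it.
- dropper: Small brown dropper bottle with black cap, 34 mm across, 78 mm high, standing loose beside the rack. Origin: centre of the underside. Leave it.
- ink_tin_6: Small white flat tin, 62 mm across, 24 mm high, loose on the robot's side of the rack. Origin: centre of the underside. Leave it.
Things that resemble listed ones, but are neither listed nor needed, are in the scene too. What is shaped like the form_roller but green is not meant.

How it is judged:
By the outcome, as a careful person would: the job done as asked, in the order asked, and still so for the second after the job is handed in, with the robot touching nothing.
It also fails if it takes over 64 s, if anything falls off the work surface, if the arm or the gripper's body presses on something with over 40 N, if the wrist force passes 120 N, or if a joint passes its speed limit or range.

## Working session

There is one attempt and no reset: what is moved stays moved. The work goes in short steps, Python scripts to look and compute and a tool call to move; the robot and the scene stay as the last step left them, time stands still between calls to the robot, and variables do not carry over. Pictures are saved under pics/ and viewed, about 8 in all and at most 12, crops included, and the job is handed in when it is done.

Besides the shell and the picture viewer there is one more tool, called after "Emit:" in YAML: its name, and indented under it one key for each argument. jog_arm: Moves the arm, as the interface text tells. Its arguments: {"type":"object","properties":{"translation":{"type":"array"},"turn":{"type":"array"},"grip":{"type":"number"},"grip_force":{"type":"number"}},"required":["translation","turn"]}

```bash
mkdir -p pics; cat > h.py <<'E'
import numpy as np, cv2
from workcell import manip
def ray(p,uv):
    K=p["mtx"];d=np.array([(uv[0]-K[0][2])/K[0][0],(uv[1]-K[1][2])/K[1][1]]);s=d.copy()
    for _ in range(20): s=d/(1+p["k1"]*(s@s))
    T=np.array(p["pose"]);return T[:3,3],T[:3,:3]@np.array([s[0],s[1],1])
def onz(p,uv,z):
    o,d=ray(p,uv);return o+d*(z-o[2])/d[2]
def proj(p,X):
    T=np.array(p["pose"]);c=T[:3,:3].T@(np.array(X)-T[:3,3]);s=c[:2]/c[2];s=s*(1+p["k1"]*(s@s));K=np.array(p["mtx"]);return K[:2,:2]@s+K[:2,2]
def save(p,n,box=None,f=1):
    im=cv2.cvtColor(p["frame"],cv2.COLOR_RGB2BGR)
    if box: im=im[box[1]:box[3],box[0]:box[2]]
    cv2.imwrite("pics/"+n,cv2.resize(im,None,fx=f,fy=f,interpolation=cv2.INTER_CUBIC))
E
cat > a.py <<'E'
from h import *
np.set_printoptions(precision=4,suppress=True)
o=manip.get_obs();print(o["clock"],o["position"],o["ee_rot"],o["ft_force"],o["grip_width"],manip.hold_point_z)
Z=dict(ramp_foot=.014,ramp_crest=.0316,form_roller=.039,rack_seat=.0537,roller_rack=0,loupe=0,dropper=0,ink_tin_6=0,keeper_bar=.12)
for c in("top","scene"):
    p=manip.camera(c);save(p,c+"1.png");print(c,np.array(p["pose"])[:3,3])
    for l,z in Z.items():
        for d in manip.pinpoint(p,l)[:3]: print(c,l,round(d["confidence"],2),np.round(d["at"],1),onz(p,d["at"],z)[:2])
E
python3 a.py; ls
```

```text
0.0 [ 0.1374 -0.6093  0.2305] [ 0.9939  0.1107 -0.0001 -0.0007] [-0.0434 -0.7949 -0.9951] 0.9980863757288995 0.0187
top [0.3881 0.3161 0.9084]
top ramp_foot 0.68 [390.1 208.5] [0.5122 0.1569]
top ramp_crest 0.93 [342.7 194.3] [0.5424 0.2575]
top ramp_crest 0.2 [337.7 188.4] [0.5553 0.2675]
top form_roller 0.64 [410.3 208.3] [0.508  0.1196]
top form_roller 0.6 [244.5 223.6] [0.4856 0.4618]
top rack_seat 0.95 [336.7 189.6] [0.5486 0.2708]
top roller_rack 0.64 [369.7 202.7] [0.528  0.1978]
top loupe 0.75 [368.7 139.5] [0.6699 0.1929]
top dropper 0.85 [336.6 107.9] [0.746  0.2614]
top ink_tin_6 0.74 [357.8 271.1] [0.3834 0.2299]
top keeper_bar 0.66 [304.3 177.3] [0.5616 0.3349]
scene [ 0.1826 -0.3454  0.5387]
scene ramp_foot 0.64 [350.5 261.6] [0.5154 0.1487]
scene ramp_crest 0.94 [333.8 225.2] [0.5382 0.2571]
scene form_roller 0.87 [278.5 196.8] [0.4727 0.425 ]
scene form_roller 0.76 [356.7 260.9] [0.5114 0.1208]
scene form_roller 0.58 [407.5 212.4] [0.7119 0.2052]
scene rack_seat 0.9 [331.9 218.7] [0.5316 0.2545]
scene roller_rack 0.95 [340.  253.3] [0.5189 0.1966]
scene loupe 0.64 [395.8 234.5] [0.6685 0.1892]
scene dropper 0.86 [409.2 215. ] [0.7493 0.2368]
scene ink_tin_6 0.57 [276.6 265.2] [0.3814 0.2299]
scene keeper_bar 0.72 [327.4 173.4] [0.5688 0.3403]
a.py
h.py
pics
```

```bash
python3 -c "
import cv2,numpy as np
a=cv2.imread('pics/top1.png')[60:310,200:520];b=cv2.imread('pics/scene1.png')[110:340,180:500]
cv2.imwrite('pics/c1.png',cv2.resize(a,None,fx=2.4,fy=2.4,interpolation=2));cv2.imwrite('pics/c2.png',cv2.resize(b,None,fx=2.5,fy=2.5,interpolation=2))"
```

```text
(no output)
```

View pics/c1.png

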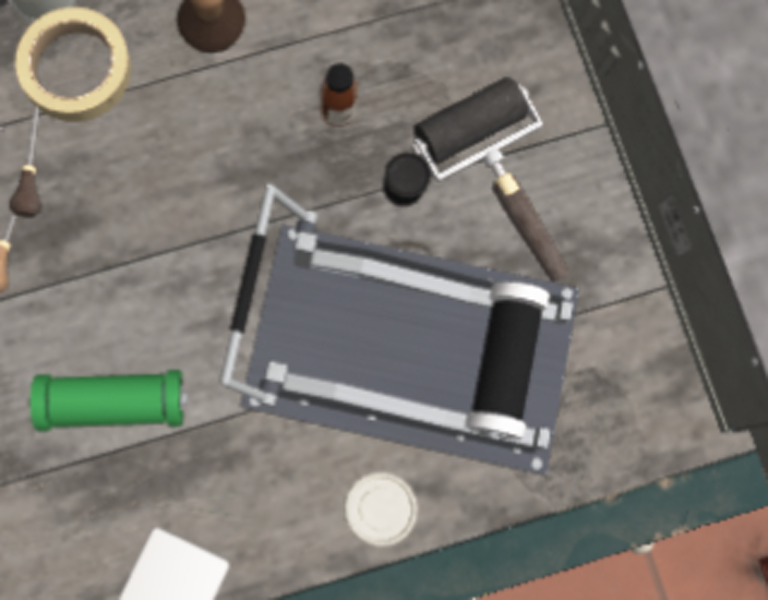

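View pics/c2.png

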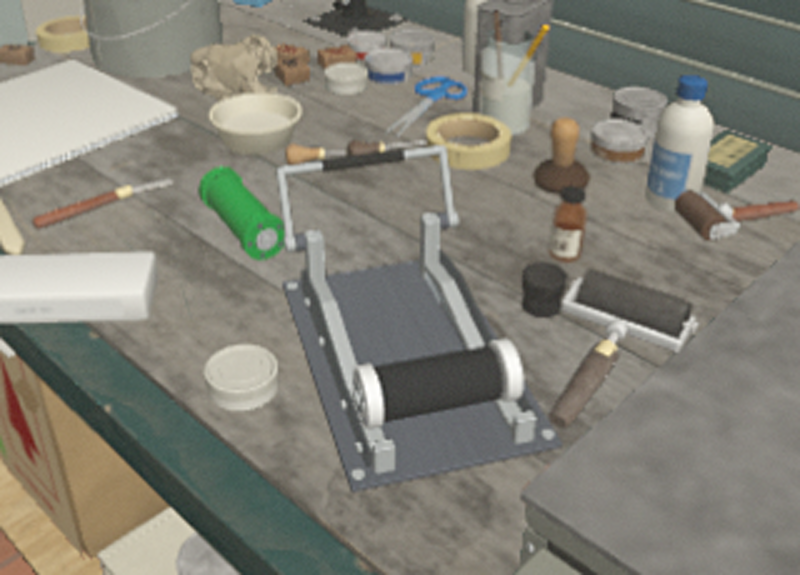

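Top crop: rack in the middle. The form roller is black with white wheels at about px (411,210). Look-alikes are the green one at (245,224) and a brayer with a handle at (395,112). Only the one on the rack fits. A grey block stands at the right near the rack's low end, so I'll fit the rack and triangulate the block.

```bash
cat > fit.py <<'E'
from h import *
from scipy.optimize import least_squares
np.set_printoptions(precision=4,suppress=True)
t=manip.camera("top");s=manip.camera("scene")
ob=[]
for p in(t,s):
    for l,X in dict(ramp_foot=(-.045,0,.014),ramp_crest=(.055,0,.0316),rack_seat=(.074,0,.0537)).items():
        d=manip.pinpoint(p,l)
        if d: ob.append((p,X,d[0]["at"],.5))
c=lambda x,y:(200+x/2.4,60+y/2.4)
L=[((.138,-1),(577,285)),]
cor=[(1,.086,c(283,228)),(-1,-.086+.172,None)]
cs=[(+1,-.086,c(283,228)),(-1,-.086,c(577,285)),(-1,.086,c(545,472)),(+1,.086,c(245,405))]
def W(v,X):
    a=v[2];return np.array([v[0]+np.cos(a)*X[0]-np.sin(a)*X[1],v[1]+np.sin(a)*X[0]+np.cos(a)*X[1],X[2]])
def res(v):
    r=[(proj(p,W(v,X))-u)*w for p,X,u,w in ob]
    r+=[proj(t,W(v,(v[3]+sx*.138,y,.006)))-u for sx,y,u in cs]
    return np.ravel(r)
f=least_squares(res,[.528,.198,1.3,0],loss="soft_l1");v=f.x
print("rack",v,np.degrees(v[2]));print(res(v).reshape(-1,2))
def tri(a,b):
    (o1,d1),(o2,d2)=ray(t,a),ray(s,b);k=np.linalg.lstsq(np.c_[d1,-d2],o2-o1,rcond=None)[0]
    return (o1+k[0]*d1+o2+k[1]*d2)/2,np.linalg.norm(o1+k[0]*d1-o2-k[1]*d2)
print("block",tri(c(728,430),(180+525/2.5,110+495/2.5)))
R=lambda X:np.array([[np.cos(v[2]),np.sin(v[2])],[-np.sin(v[2]),np.cos(v[2])]])@(X[:2]-v[:2])
for p in(t,s):
    for d in manip.pinpoint(p,"form_roller"): print("roller",d["confidence"],R(onz(p,d["at"],.039)))
    for d in manip.pinpoint(p,"keeper_bar")[:1]:
        q=least_squares(lambda q:proj(p,W(v,(.110-.068*np.cos(q[0]+.059),0,.0636+.068*np.sin(q[0]+.059))))-d["at"],[2.05]);print("keeper",q.x,q.fun)
np.save("v.npy",v)
E
python3 fit.py
```

```text
rack [ 0.5258  0.1977  1.3289 -0.0033] 76.13797706208177
[[ 0.4014 -0.5659]
 [ 0.2606  1.5349]
 [ 0.1644  0.1307]
 [-0.2617 -0.8936]
 [-0.5588 -0.177 ]
 [ 0.2905 -0.5062]
 [-0.6411 -2.4983]
 [ 1.0783 -0.0421]
 [ 1.1584  0.2863]
 [-2.0335  0.3029]]
block (array([ 0.4455, -0.0472,  0.0984]), np.float64(0.022831736449494957))
roller 0.76 [0.2413 0.1124]
roller 0.68 [-0.0782  0.0011]
keeper [2.1396] [ 0.104  -1.8741]
roller 0.78 [-0.0749 -0.001 ]
roller 0.74 [0.2042 0.105 ]
roller 0.45 [-0.0809  0.0158]
keeper [1.8326] [-0.4814  0.7995]
```

Emit:
jog_arm:
  translation:
    - [10,5,30]
    - [25,15,60]
    - [45,30,85]
    - [65,47,105]
    - [87,65,120]
    - [110,85,120]
    - [133,105,120]
    - [156,125,120]
    - [180,145,120]
    - [205,165,120]
    - [230,190,120]
    - [250,215,120]
  turn: [0,2,4,7,10,13,16,19,22,25,28,30]
  grip: 60

```text
clock: 2.6
position: [0.389, -0.3932, 0.3512]
ee_rot: [0.931, 0.366, 0.0, 0.0]
ft_force: [0.1, 0.1, -0.1]
grip_width: 0.7
```

```bash
cat > st.py <<'E'
from h import *
np.set_printoptions(precision=4,suppress=True)
v=np.load("v.npy");o=manip.get_obs();x,y,z,w=o["ee_rot"];P=o["position"]
R=np.array([[np.cos(v[2]),np.sin(v[2])],[-np.sin(v[2]),np.cos(v[2])]])
from scipy.spatial.transform import Rotation as Ro
M=Ro.from_quat([x,y,z,w]).as_matrix()
print(o["clock"],"P",P,"rackmm",R@(P[:2]-v[:2])*1000,"yaw",np.degrees(np.arctan2(M[1,0],M[0,0])),"z",M[:,2],"F",o["ft_force"],"g",o["grip_width"],"q",o["joint_pos"])
E
python3 st.py
```

```text
2.6 P [ 0.389  -0.3932  0.3512] rackmm [-606.4467   -8.8286] yaw 42.90601030106942 z [ 0.0003  0.0001 -1.    ] F [ 0.0945  0.1398 -0.0658] g 0.7000231301119025 q [ 0.993   0.1558 -0.3258  1.4351  0.0494  1.5587 -0.1517]
```

Emit:
jog_arm:
  translation:
    - [12,30,0]
    - [25,65,0]
    - [38,102,0]
    - [50,140,0]
    - [62,178,0]
    - [73,216,0]
    - [82,254,0]
    - [90,292,0]
    - [96,330,0]
    - [101,366,0]
    - [104,395,0]
    - [104,415,0]
  turn: [3,6,9,12,15,18,21,24,27,30,32,33.2]

```text
clock: 3.6
position: [0.493, 0.0252, 0.3515]
ee_rot: [0.786, 0.618, 0.001, -0.0]
ft_force: [0.7, -0.5, -0.2]
grip_width: 0.704
```

```bash
python3 st.py; cat >w.py <<'E'
import sys
from h import *
p=manip.camera("wrist");save(p,sys.argv[1]);np.set_printoptions(precision=4,suppress=True);v=np.load("v.npy")
print(np.array(p["pose"]))
R=np.array([[np.cos(v[2]),np.sin(v[2])],[-np.sin(v[2]),np.cos(v[2])]])
for l,z in dict(form_roller=.039,ramp_foot=.014,ramp_crest=.0316,rack_seat=.0537,keeper_bar=.12).items():
    for d in manip.pinpoint(p,l)[:2]: print(l,round(d["confidence"],2),np.round(d["at"]),R@(onz(p,d["at"],z)[:2]-v[:2])*1000)
E
python3 w.py w1.png
```

```text
3.6 P [0.493  0.0252 0.3515] rackmm [-175.335   -9.489] yaw 76.39686388652343 z [ 0.0008  0.0007 -1.    ] F [ 0.6789 -0.4826 -0.1966] g 0.7040764438816125 q [ 0.5713  0.0451 -0.7305  1.5597  0.0296  1.5474 -0.3969]
[[ 0.972  -0.2246 -0.0694  0.5117]
 [-0.2351 -0.927  -0.2923  0.1002]
 [ 0.0013  0.3004 -0.9538  0.4944]
 [ 0.      0.      0.      1.    ]]
form_roller 0.78 [317.  93.] [-79.916   -6.9073]
ramp_foot 0.56 [312.  64.] [-38.4214   0.0277]
```

View pics/w1.png

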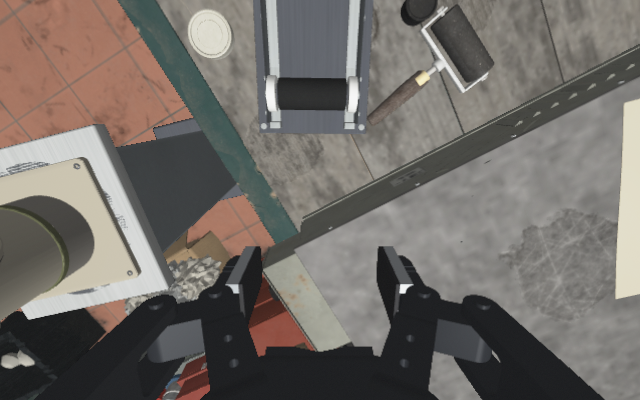

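```bash
python3 - <<'E'
from h import *
np.set_printoptions(precision=2,suppress=True)
p=manip.camera("wrist");v=np.load("v.npy")
R=np.array([[np.cos(v[2]),np.sin(v[2])],[-np.sin(v[2]),np.cos(v[2])]])
for u,z in [((262,131),.006),((368,133),.006),((255,2),.006),((373,2),.006),((278,94),.039),((345,94),.039),((265,94),.045),((359,94),.045)]: print(u,R@(onz(p,u,z)[:2]-v[:2])*1000)
save(p,"w2.png",(230,0,400,150),4.5)
E
```

```text
(262, 131) [-140.77   79.69]
(368, 133) [-144.51  -91.23]
(255, 2) [38.57 78.47]
(373, 2) [ 38.05 -89.67]
(278, 94) [-85.98  47.1 ]
(345, 94) [-86.3  -49.93]
(265, 94) [-86.15  64.9 ]
(359, 94) [-86.59 -69.43]
```

View pics/w2.png

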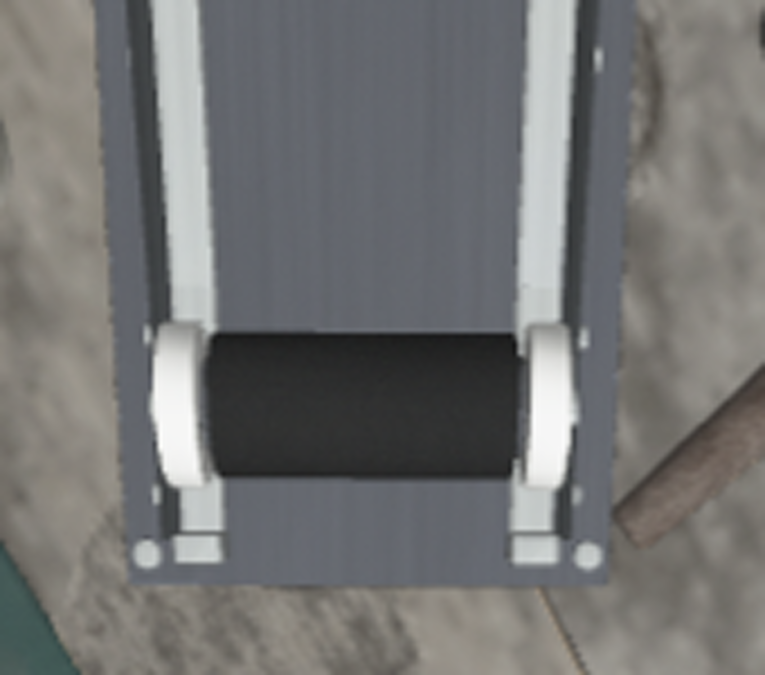

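```bash
python3 - <<'E'
from h import *
np.set_printoptions(precision=0,suppress=True)
p=manip.camera("wrist");v=np.load("v.npy")
R=np.array([[np.cos(v[2]),np.sin(v[2])],[-np.sin(v[2]),np.cos(v[2])]])
for u in [(302,218),(420,160),(513,122)]:
  for z in(.0,.1,.2): print(u,z,R@(onz(p,u,z)[:2]-v[:2])*1000)
E
```

```text
(302, 218) 0.0 [-293.   19.]
(302, 218) 0.1 [-255.   13.]
(302, 218) 0.2 [-216.    6.]
(420, 160) 0.0 [-190. -182.]
(420, 160) 0.1 [-172. -147.]
(420, 160) 0.2 [-155. -113.]
(513, 122) 0.0 [-129. -325.]
(513, 122) 0.1 [-123. -262.]
(513, 122) 0.2 [-118. -198.]
```

Emit:
jog_arm:
  translation:
    - [1,10,0]
    - [2,25,-10]
    - [3,40,-35]
    - [4,51,-65]
    - [4,51,-95]
    - [4,51,-125]
    - [4,51,-150]
    - [4,51,-170]
    - [4,51,-185]
    - [4,51,-195]
    - [4,51,-200]
    - [4,51,-200]
  turn: [0,0,0,0,0,0,0,0,0,0,0,0]
  grip: 50

```text
clock: 5.0
position: [0.4968, 0.0713, 0.1505]
ee_rot: [0.788, 0.615, -0.0, -0.0]
ft_force: [-0.7, -0.6, -0.1]
grip_width: 0.585
```

Emit:
jog_arm:
  translation:
    - [0,2,-12]
    - [0,2,-28]
    - [0,2,-46]
    - [0,2,-64]
    - [0,2,-82]
    - [0,2,-98]
    - [0,2,-110]
    - [0,2,-119]
    - [0,2,-125]
    - [0,2,-128]
    - [0,2,-128]
  turn: [0,0,0,0,0,0,0,0,0,0,0]

```text
clock: 5.92
position: [0.4969, 0.0734, 0.0224]
ee_rot: [0.788, 0.615, -0.0, -0.001]
ft_force: [-0.4, -0.1, -0.1]
grip_width: 0.588
```

```bash
python3 st.py; python3 w.py w3.png
```

```text
5.9167 P [0.4969 0.0734 0.0224] rackmm [-127.6012   -1.7477] yaw 75.93212515060011 z [-0.0012  0.0004 -1.    ] F [-0.4294 -0.0639 -0.1402] g 0.588177533483483 q [ 0.3914  0.3903 -0.7143  1.9583  0.3206  0.9085 -0.7317]
[[ 0.97   -0.2315 -0.0737  0.5165]
 [-0.243  -0.925  -0.292   0.1483]
 [-0.0006  0.3012 -0.9536  0.1653]
 [ 0.      0.      0.      1.    ]]
form_roller 0.89 [315. 180.] [-80.9271  -1.0812]
ramp_foot 0.73 [316.  86.] [-41.1718  -1.2551]
```

View pics/w3.png

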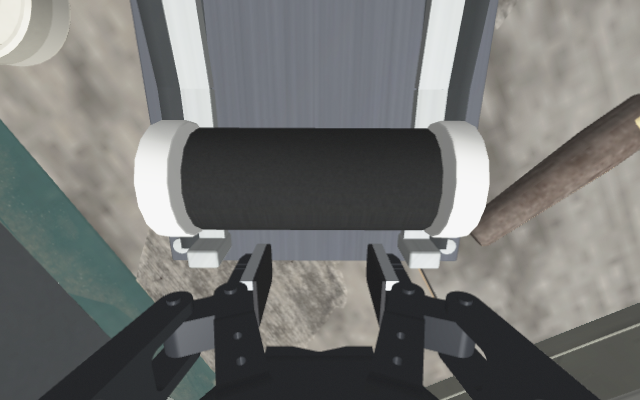

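Emit:
jog_arm:
  translation:
    - [1,3.9,0]
    - [1.9,7.8,0]
    - [2.7,10.7,0]
    - [3.4,13.6,0]
    - [4.1,16.5,0]
    - [4.8,19.4,0]
    - [5.7,23.3,0]
    - [6.7,27.2,0]
    - [7.7,31,0]
    - [8.6,35,0]
    - [9.6,38.8,0]
    - [10.8,43.7,0]
  turn: [0,0,0,0,0,0,0,0,0,0,0,0]

```text
clock: 7.22
position: [0.5081, 0.1173, 0.023]
ee_rot: [0.788, 0.615, -0.0, -0.0]
ft_force: [-0.4, -0.7, -0.2]
grip_width: 0.591
```

```bash
python3 st.py; python3 w.py w4.png | tail -4
```

```text
7.2167 P [0.5081 0.1173 0.023 ] rackmm [-82.321   -2.0838] yaw 75.91619122725551 z [-0.0002  0.0001 -1.    ] F [-0.3678 -0.6979 -0.2379] g 0.5911271396115595 q [ 0.3025  0.4292 -0.7155  1.9104  0.3476  0.9286 -0.8258]
 [-0.2433 -0.9249 -0.2923  0.1921]
 [ 0.0003  0.3013 -0.9535  0.1658]
 [ 0.      0.      0.      1.    ]]
form_roller 0.66 [313. 209.] [-49.3773  -0.2106]
```

Emit:
jog_arm:
  translation:
    - [1.2,5,0]
    - [2.4,9.7,0.5]
    - [3.6,14.6,1]
    - [4.8,19.4,2]
    - [6,24.3,3]
    - [7.2,29,4]
    - [8.4,34,5]
    - [9.6,38.8,6]
    - [10.8,43.7,7]
    - [12,48.5,8]
    - [13.2,53.4,9]
    - [14.4,58.3,10]
  turn: [0,0,0,0,0,0,0,0,0,0,0,0]

```text
clock: 8.52
position: [0.5224, 0.1756, 0.0331]
ee_rot: [0.788, 0.615, -0.0, -0.0]
ft_force: [0.9, -2.0, 0.5]
grip_width: 0.586
```

```bash
sed -i 's/form_roller=.039/form_roller=float(sys.argv[2]) if len(sys.argv)>2 else .039/' w.py; python3 st.py; python3 w.py w5.png .049| tail -4
```

```text
8.5167 P [0.5224 0.1756 0.0331] rackmm [-22.2575  -2.0877] yaw 75.9151362781144 z [-0.0003  0.0001 -1.    ] F [ 0.9174 -1.955   0.5075] g 0.5859648099645071 q [ 0.1922  0.4745 -0.7183  1.8281  0.3709  0.9777 -0.9286]
ramp_foot 0.57 [316. 274.] [-44.4182  -1.0263]
ramp_foot 0.17 [317. 100.] [58.3538 -2.0199]
ramp_crest 0.88 [314.  98.] [58.7039 -0.9397]
rack_seat 0.61 [315.  47.] [76.1048 -1.6102]
```

Emit:
jog_arm:
  translation:
    - [1.2,4.9,1]
    - [2.4,9.7,2]
    - [3.6,14.6,3]
    - [4.8,19.4,4]
    - [6,24.3,5]
    - [7,28.2,5.5]
    - [7.9,32,6]
    - [8.6,35,6]
    - [9.4,38,6]
    - [10.1,40.8,6]
    - [10.8,43.7,6]
    - [11.5,46.6,6]
  turn: [0,0,0,0,0,0,0,0,0,0,0,0]

```text
clock: 9.82
position: [0.5335, 0.2218, 0.0388]
ee_rot: [0.788, 0.615, -0.0, -0.0]
ft_force: [-0.1, -1.0, 0.7]
grip_width: 0.585
```

```bash
python3 st.py; python3 w.py w6.png .055| tail -4
```

```text
9.8167 P [0.5335 0.2218 0.0388] rackmm [25.2867 -1.7149] yaw 75.91323717953932 z [-0.0011  0.     -1.    ] F [-0.1052 -0.9866  0.6558] g 0.5850531889209645 q [ 0.1041  0.5196 -0.715   1.7538  0.3921  1.0169 -1.002 ]
 [ 0.      0.      0.      1.    ]]
form_roller 0.88 [316. 212.] [56.9206 -1.2621]
ramp_foot 0.92 [316. 325.] [-40.2318  -0.1403]
rack_seat 0.75 [316. 169.] [76.5875 -1.6021]
```

Emit:
jog_arm:
  translation:
    - [0.7,2.9,0]
    - [1.2,4.9,0]
    - [1.7,6.8,0]
    - [2.2,8.7,0]
    - [2.6,10.7,0]
    - [3.1,12.6,-1]
    - [3.4,13.6,-1]
    - [3.6,14.6,-1]
    - [3.8,15.5,-1]
    - [3.8,15.5,-1]
  turn: [0,0,0,0,0,0,0,0,0,0]

```text
clock: 10.95
position: [0.5372, 0.2371, 0.0377]
ee_rot: [0.788, 0.615, -0.0, -0.0]
ft_force: [1.5, -0.7, 0.1]
grip_width: 0.585
```

```bash
python3 st.py; python3 w.py w7.png .0537| tail -4
```

```text
10.95 P [0.5372 0.2371 0.0377] rackmm [41.0198 -1.6222] yaw 75.91953507540545 z [-0.0012 -0.0001 -1.    ] F [ 1.4985 -0.7056  0.0854] g 0.5850925094569968 q [ 0.0736  0.5391 -0.7112  1.729   0.402   1.0257 -1.0262]
 [-0.0005  0.3016 -0.9534  0.1805]
 [ 0.      0.      0.      1.    ]]
form_roller 0.59 [318. 203.] [76.9553 -2.2328]
ramp_foot 0.57 [317. 347.] [-42.5028  -0.444 ]
```

View pics/w7.png

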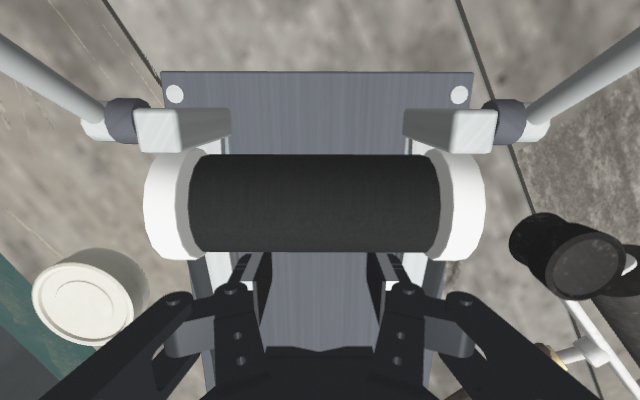

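Roller sits square against both end stops: its body is centred at (315,203), and the stop blocks at (185,130) and (450,130). I'll back off, rise, close the fingers and go over the bail.

Emit:
jog_arm:
  translation:
    - [-1,-4,0]
    - [-2,-8,0]
    - [-3,-12,0]
    - [-3.6,-14.6,3]
    - [-3.6,-14.6,15]
    - [-3.6,-14.6,35]
    - [-3.6,-14.6,60]
    - [-3.6,-14.6,85]
    - [-3.6,-14.6,105]
    - [-3.6,-14.6,120]
    - [-3.6,-14.6,132]
    - [-3.6,-14.6,138]
  turn: [0,0,0,0,0,0,0,0,0,0,0,0]

```text
clock: 12.25
position: [0.5341, 0.2227, 0.1782]
ee_rot: [0.788, 0.615, 0.001, 0.0]
ft_force: [0.5, 0.1, -0.4]
grip_width: 0.587
```

```bash
python3 st.py; python3 w.py w8.png .0537| tail -4; python3 - <<'E'
from h import *
from scipy.optimize import least_squares
v=np.load("v.npy");c,s=np.cos(v[2]),np.sin(v[2])
W=lambda X:np.array([v[0]+c*X[0]-s*X[1],v[1]+s*X[0]+c*X[1],X[2]])
for n in("wrist","scene","top"):
    p=manip.camera(n)
    for d in manip.pinpoint(p,"keeper_bar")[:1]:
        q=least_squares(lambda q:proj(p,W((.110-.068*np.cos(q[0]+.059),0,.0636+.068*np.sin(q[0]+.059))))-d["at"],[2.05]);print(n,d,q.x,q.fun)
E
```

```text
12.25 P [0.5341 0.2227 0.1782] rackmm [26.2367 -2.1128] yaw 75.91350169299399 z [ 0.0013  0.0005 -1.    ] F [ 0.5032  0.1178 -0.4193] g 0.5865204448370126 q [ 0.1621  0.3657 -0.7811  1.627   0.2681  1.2585 -0.9145]
ramp_foot 0.87 [318. 242.] [-43.912   -1.7725]
ramp_foot 0.31 [317. 153.] [57.5159 -1.4306]
ramp_crest 0.58 [315. 155.] [57.8127  0.36  ]
keeper_bar 0.68 [317.  33.] [145.5458  -2.1616]
wrist {'at': [314.3, 25.6], 'confidence': 0.75} [2.10024809] [0.45374501 0.00089654]
scene {'at': [325.8, 174.3], 'confidence': 0.87} [1.86808379] [ 0.15950264 -0.3395386 ]
top {'at': [305.0, 179.5], 'confidence': 0.94} [1.96098918] [ 0.16736859 -1.53177884]
```

View pics/w8.png

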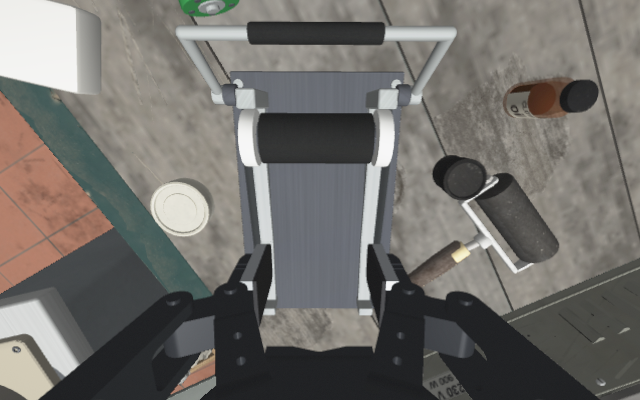

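Emit:
jog_arm:
  translation:
    - [2,8,0]
    - [5,20,0]
    - [9,36,0]
    - [13,54,0]
    - [18,72,0]
    - [22,90,0]
    - [26.5,107,0]
    - [30,122,0]
    - [33,134,0]
    - [35,141,0]
    - [36,145,-2]
    - [36,145,-5]
  turn: [0,0,0,0,0,0,0,0,0,0,0,0]
  grip: 0

```text
clock: 13.85
position: [0.5692, 0.3687, 0.1702]
ee_rot: [0.788, 0.616, -0.001, -0.001]
ft_force: [-0.6, 0.7, -0.2]
grip_width: 0.001
```

```bash
python3 st.py; python3 - <<'E'
from h import *
p=manip.camera("scene");save(p,"s2.png",(250,90,450,250),4)
E
```

```text
13.85 P [0.5692 0.3687 0.1702] rackmm [176.4007  -1.202 ] yaw 75.98294347542274 z [-0.0018  0.0005 -1.    ] F [-0.606   0.7444 -0.1554] g 0.0009101140238780872 q [-0.1396  0.5948 -0.7473  1.3496  0.3993  1.3504 -1.1311]
```

View pics/s2.png

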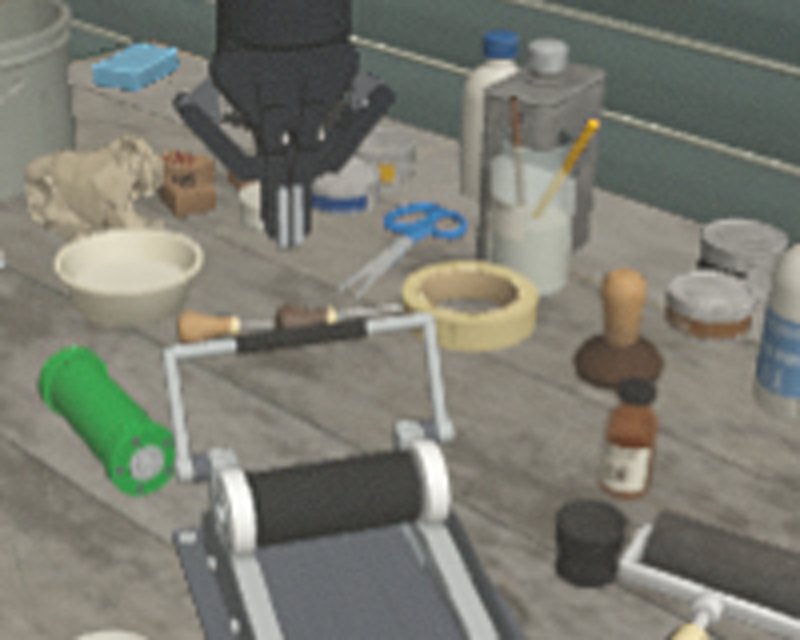

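Emit:
jog_arm:
  translation:
    - [0,0,-12]
    - [0,0,-28]
    - [0,0,-44]
    - [0,0,-55]
    - [0,0,-58]
    - [-1,-4,-58]
    - [-2,-8,-57]
    - [-3.1,-12.6,-56]
    - [-4.3,-17.5,-55]
    - [-5.5,-22.3,-54]
    - [-6.7,-27.2,-52]
    - [-7.9,-32,-51]
  turn: [0,0,0,0,0,0,0,0,0,0,0,0]

```text
clock: 14.9
position: [0.5614, 0.3351, 0.1192]
ee_rot: [0.788, 0.615, -0.001, -0.0]
ft_force: [0.2, 1.6, 1.8]
grip_width: -0.003
```

```bash
python3 st.py
```

```text
14.9 P [0.5614 0.3351 0.1192] rackmm [141.958   -1.6611] yaw 75.93421110692287 z [-0.0015 -0.0002 -1.    ] F [0.2477 1.6    1.7859] g -0.003180399769997757 q [-0.078   0.5859 -0.7422  1.4777  0.4057  1.2374 -1.1161]
```

Emit:
jog_arm:
  translation:
    - [-1.7,-6.8,2]
    - [-3.1,-12.6,3]
    - [-4.6,-18.5,3]
    - [-6,-24.3,3]
    - [-7.4,-30,2]
    - [-8.9,-36,0]
    - [-10.3,-41.8,-2.5]
    - [-11.8,-47.6,-6]
    - [-13,-52.5,-9]
    - [-14.2,-57.3,-12]
    - [-15.4,-62.2,-16]
    - [-16.3,-66,-19]
  turn: [0,0,0,0,0,0,0,0,0,0,0,0]

```text
clock: 15.9
position: [0.5449, 0.2697, 0.0994]
ee_rot: [0.788, 0.615, -0.0, -0.001]
ft_force: [5.4, 9.4, -8.1]
grip_width: -0.001
```

```bash
python3 st.py;  python3 - <<'E'
from h import *
p=manip.camera("scene");save(p,"s3.png",(250,110,450,250),4)
E
```

```text
15.9 P [0.5449 0.2697 0.0994] rackmm [74.437  -1.3282] yaw 75.96331325454923 z [-0.0014  0.0017 -1.    ] F [ 5.379   9.4087 -8.082 ] g -0.0011239504722251002 q [ 0.0492  0.5117 -0.7534  1.6274  0.3729  1.1525 -1.039 ]
```

View pics/s3.png

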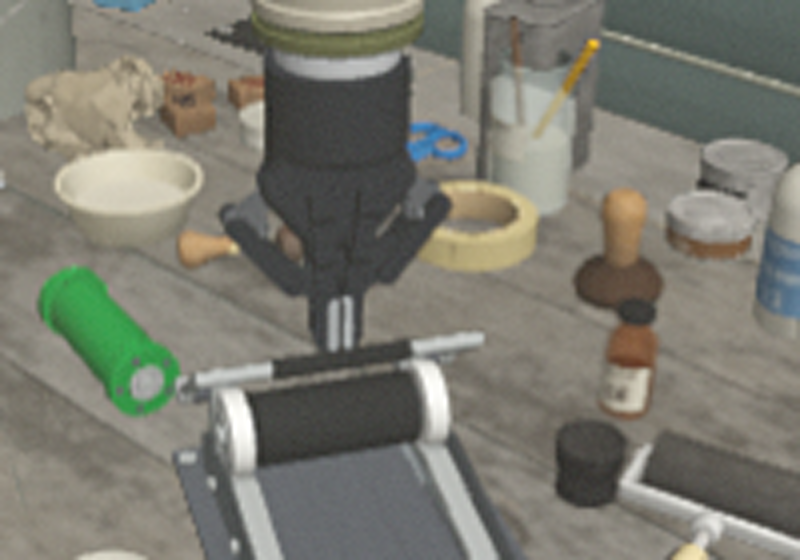

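Emit:
jog_arm:
  translation:
    - [1,4,0]
    - [2,8,0]
    - [2,8,8]
    - [2,8,22]
    - [2,8,34]
    - [1,4,38]
    - [-1.5,-6,38]
    - [-4,-16,38]
    - [-5.3,-21.4,38]
    - [-5.3,-21.4,36]
    - [-5.3,-21.4,32]
    - [-5.3,-21.4,28]
  turn: [0,0,0,0,0,0,0,0,0,0,0,0]

```text
clock: 16.95
position: [0.5394, 0.2478, 0.1263]
ee_rot: [0.788, 0.615, -0.0, -0.001]
ft_force: [-0.1, 1.6, 0.3]
grip_width: -0.002
```

```bash
python3 st.py; python3 w.py w9.png .0537|tail -4; python3 - <<'E'
from h import *
from scipy.optimize import least_squares
v=np.load("v.npy");c,s=np.cos(v[2]),np.sin(v[2])
W=lambda X:np.array([v[0]+c*X[0]-s*X[1],v[1]+s*X[0]+c*X[1],X[2]])
for n in("wrist","scene","top"):
    p=manip.camera(n)
    for d in manip.pinpoint(p,"keeper_bar")[:1]:
        q=least_squares(lambda q:proj(p,W((.110-.068*np.cos(q[0]+.059),0,.0636+.068*np.sin(q[0]+.059))))-d["at"],[.7]);print(n,d,q.x,q.fun)
E
```

```text
16.95 P [0.5394 0.2478 0.1263] rackmm [51.9221 -1.2167] yaw 75.94335220530817 z [-0.0019  0.0018 -1.    ] F [-0.1249  1.6465  0.2567] g -0.0024191984886993093 q [ 0.1034  0.4538 -0.7707  1.6415  0.3332  1.1842 -0.9894]
ramp_crest 0.7 [316. 194.] [59.3665  0.4111]
ramp_crest 0.56 [319. 231.] [26.1535 -1.9139]
keeper_bar 0.87 [318. 227.] [66.8234 -1.6277]
keeper_bar 0.48 [549. 132.] [ 116.7416 -114.9116]
wrist {'at': [316.6, 231.5], 'confidence': 0.74} [0.66918898] [-0.92790862  0.03797432]
scene {'at': [335.2, 199.6], 'confidence': 0.65} [0.57924416] [ 0.36935088 -0.06214162]
```

Emit:
jog_arm:
  translation:
    - [0.2,1,-6]
    - [0.2,1,-12]
    - [0,0,-17]
    - [-0.5,-2,-22]
    - [-0.9,-3.5,-27]
    - [-1.3,-5,-32]
    - [-1.5,-6,-37]
    - [-1.8,-7,-41]
    - [-2,-8,-45]
    - [-2,-8,-48]
    - [-2.2,-9,-50]
    - [-2.2,-9,-52]
  turn: [0,0,0,0,0,0,0,0,0,0,0,0]

```text
clock: 18.55
position: [0.5373, 0.2389, 0.0748]
ee_rot: [0.788, 0.615, -0.0, -0.001]
ft_force: [-0.3, 1.1, 0.6]
grip_width: -0.0
```

```bash
python3 st.py
```

```text
18.55 P [0.5373 0.2389 0.0748] rackmm [42.7724 -1.3697] yaw 75.95356617849939 z [-0.0015  0.0019 -1.    ] F [-0.3366  1.0781  0.6053] g -0.00046323555610939816 q [ 0.1001  0.4988 -0.747   1.7015  0.3726  1.0898 -1.0067]
```

Emit:
jog_arm:
  translation:
    - [0,0,-1]
    - [0,0,-2]
    - [0,0,-3]
    - [0,0,-4]
    - [0,0,-4]
  turn: [0,0,0,0,0]

```text
clock: 18.97
position: [0.5376, 0.239, 0.0731]
ee_rot: [0.788, 0.615, 0.0, -0.0]
ft_force: [-9.4, -7.1, 23.1]
grip_width: 0.002
```

```bash
python3 st.py;  python3 w.py w10.png .0537|tail -4
```

```text
18.9667 P [0.5376 0.239  0.0731] rackmm [42.9094 -1.6052] yaw 75.9470225305834 z [-0.0005  0.0008 -1.    ] F [-9.42   -7.1096 23.1298] g 0.002372617297110272 q [ 0.0983  0.5009 -0.7458  1.7026  0.3759  1.087  -1.0095]
ramp_foot 0.57 [317. 314.] [-41.1417  -0.3011]
rack_seat 0.48 [607. 123.] [ 111.3139 -154.7937]
keeper_bar 0.89 [316. 250.] [71.2183 -1.3923]
keeper_bar 0.38 [605. 123.] [114.8972 -92.1219]
```

View pics/w10.png

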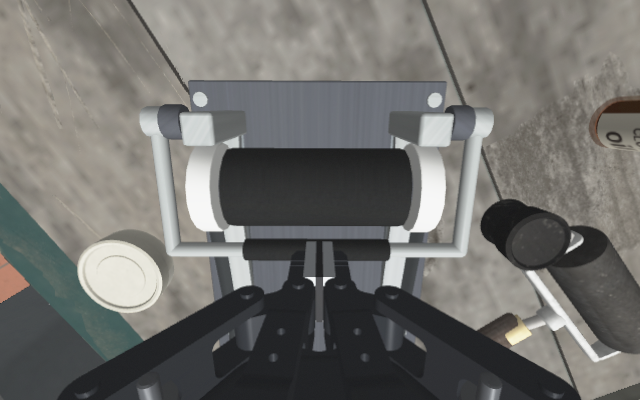

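The bail is down: its bar at (315,250) lies in front of the seated roller. It met a hard stop at tip z = 73.1 mm (expected 73.6) with 23 N. Now moving clear.

Emit:
jog_arm:
  translation:
    - [0,0,3]
    - [0,0,8]
    - [0,0,18]
    - [0,0,35]
    - [0,0,55]
    - [0,0,75]
    - [0,0,95]
    - [0,0,115]
    - [0,0,135]
    - [0,0,150]
    - [0,0,158]
    - [0,0,160]
  turn: [0,0,0,0,0,0,0,0,0,0,0,0]

```text
clock: 20.27
position: [0.5381, 0.2394, 0.2349]
ee_rot: [0.788, 0.615, 0.001, -0.0]
ft_force: [0.1, 0.7, 0.8]
grip_width: 0.001
```

```bash
python3 st.py;  python3 w.py w11.png .0537|tail -4
```

```text
20.2667 P [0.5381 0.2394 0.2349] rackmm [43.4794 -1.9715] yaw 75.95240679810439 z [ 0.0019  0.0018 -1.    ] F [0.0937 0.7477 0.7542] g 0.0011214609349949579 q [ 0.1458  0.3514 -0.8045  1.5246  0.2554  1.3719 -0.9233]
ramp_foot 0.71 [317. 182.] [30.5775 -0.6191]
ramp_foot 0.55 [314. 236.] [-43.9492   3.2439]
ramp_crest 0.91 [318. 161.] [59.7595 -2.3754]
keeper_bar 0.84 [319. 181.] [57.6107 -3.0037]
```

View pics/w11.png

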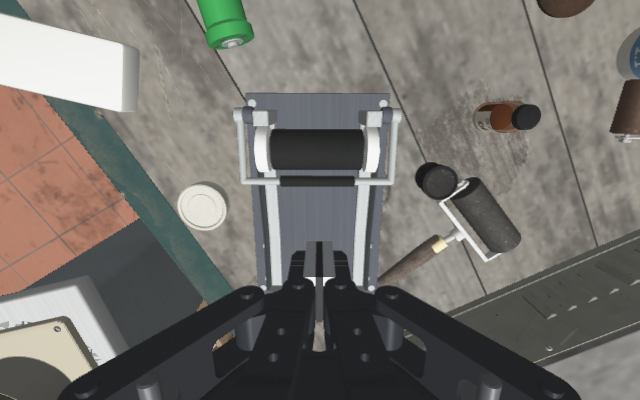

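The roller is seated at (317,150), the bail is shut with its bar at (318,181), and the loupe, bottle and tin stand where they were. Handing in.

```bash
python3 -c "
from h import *
p=manip.camera('wrist');v=np.load('v.npy');c,s=np.cos(v[2]),np.sin(v[2])
print(proj(p,[v[0]+c*.042,v[1]+s*.042,.0676]))
for l in('loupe','dropper','ink_tin_6'):
    t=manip.camera('top')
    for d in manip.pinpoint(t,l)[:1]: print(l,onz(t,d['at'],0))
print(manip.hand_in())"
```

```text
[317.15812188 182.65674387]
loupe [0.55438007 0.27076873 0.        ]
ink_tin_6 [0.38649919 0.23038854 0.        ]
the job is handed in; nothing more can be done
None
```

The form roller is parked in its seat behind the shut keeper bail, and the job is handed in at about 20.5 s of the 64 s allowed.

I pushed the roller with two spread fingertips up the ramp and over the crest, with the fingers right behind it at each check on the way. I then swung the bail over with closed fingers, pressed it down and rose clear.

**Last checks that agreed**
- **Roller:** it sits square against both end stops in the wrist picture.
- **Bail:** it met a hard stop at tip height 73.1 mm, where 73.6 mm means fully shut, with about 23 N. From above, its bar shows at row 181, where row 183 is expected for shut.
- **Forces:** about 1 N after rising clear. The 23 N press on the bail was the highest I read.

**Checks that failed or disagreed**
- **Networks:** in the final top view they put the loupe on the rack, which is probably a false hit because the arm was over the scene. They found no dropper there at all.
- **Loose things:** the ink tin was found within about 3 mm of its first position. In the last wrist picture the loupe, dropper and tin all look undisturbed, but I did not measure the loupe or the dropper.
- **Starting bail angle:** the cameras gave readings from 1.83 to 2.14 rad. This did not matter, since the bail was pushed by contact.

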